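Set a trestle leg to length and squeeze its cam lever shut

ROBOT

A 6-joint arm with a two-finger parallel gripper is mounted at the origin on the work surface. World frame = base frame: x ahead of the robot, y to its left, z up, the work surface at z = 0. Lengths are in m, angles in rad, forces in N, time in s.
With the tool pointing down it reaches from about 0.35 to 0.775 m from the base axis. Payload 7.3 kg.
Tool frame: the origin (TCP) lies between the finger pads, 19 mm behind the fingertips; this is the grasp point; z points along the fingers, y is the line along which they close (so a half turn about z gives the same grasp; the last joint's range is limited). The gripper opens to 92 mm and grips with 3 to 60 N. Pads are 19 mm wide; open, the fingers measure 130 mm over their backs; the gripper's body (75 mm by 190 mm) begins 47 mm behind the grasp point.
Start: joints at [1.114, 0.342, 1.524, -0, 1.275, -0.146], TCP at [0.161, 0.5, 0.246] pointing down, gripper open.
Joint ranges: [-2.53, 2.53], [-0.77, 2.02], [0.04, 2.7], [-1, 4.14], [0.28, 2.66], [-3.11, 3.11]. Speed limits (rad/s): [2.57, 2.57, 3.14, 3.14, 3.14, 3.14].

INTERFACE

Orientations are given as [roll, pitch, yaw] about the fixed x, y, z axes, in that order (R = Rz(yaw) Ry(pitch) Rx(roll)).
In Python, from cell import monitor, vision, workorder gives the robot as it stands.
- The arm moves only by the tool move_arm, never from a script. Its argument "rows" is a list of rows, each a list of 5 numbers: the shift along the world's x, y, z in mm, then the turn about the world's z in rad, then the closure, from -1 (fully open) to 1 (shut). A call has 1 to 12 rows; each row shifts and turns the commanded pose from where the row before left it; what a row does not reach is not made up. A row lasts 1/10 s, in which the tool goes at most 50 mm and 8.59 degrees, less where a joint would pass 70% of its speed; a pose out of reach is approached as far as the arm can. A call is refused whole if a number of a shift passes 50 or a number of a turn 0.15, either way. A call with a gripper value outside its range is refused whole. The fingers move at their own pace and stop on an object; "newtons" is the grip in N (left out, the last holds). Time passes only in rows, so rows that do not move let the fingers close. It gives the time, the measured TCP pose, the force, the opening and the grip force at its end, in the units of the state.
- monitor.observe(): the state, without advancing time (a new reading comes with each control period).
- vision.read_camera(name): name is "side" or "top"; returns the picture (420x560x3 uint8, red, green, blue); there is no depth.
- vision.get_calibration(name): a dict with "K" (3x3 intrinsics, pixels), "T" (4x4, takes a point from camera to world coordinates). Camera axes: x right, y up, looking along -z (the intrinsics and any distortion apply to the point x, -y, -z); pixel columns grow to the right and rows downward; lengths in m; the calibration is good to about 2 mm. A picture is of the moment at which its call begins. get_calibration takes no time and is no camera call.
- workorder.hand_in(): hands the job in; it is judged then, once.
The state is a dict: "time": time; "qpos": joint angles; "qvel": joint speeds; "joint_efforts": joint torques, N m; "tool_pos": TCP position; "tool_rot": TCP orientation; "contact_force": force on the tool from outside, world axes, zero at the start; "torque": the same for the moment, N m; "opening": finger opening in m; "grip_force": force on a finger pad.
Only numpy, scipy, OpenCV 4.12 (cv2) and the standard library are available. Lean on these libraries where they do the work, as an engineer would, in place of code of your own. Each camera call takes 0.05 s, during which the arm holds its last target. There are 200 camera calls.

TASK

The locking head of the trestle leg sits under a hinged hood: slip the putty knife's thin blade under the hood's front lip, lever the hood open so that it falls right back, and put the knife down flat on the bench. Then draw the spring-loaded leg out until its pointer lines up with the mark on the steel clip and, while you keep it on the mark, squeeze the cam lever fully shut against the heel plate. Finish still holding the leg firmly on the mark with the lever shut - do not let go - and leave everything else on the bench where it is.

Things in the scene. Friction and masses are not known exactly. Their poses are not given: they have to be found in the camera images.
- rail: Fixed aluminium sleeve (outer tube) of the trestle leg, lying on the bench: 280 mm long (its y, -120 to +160), 50 wide (x), top 40 mm above the bench. Origin on the bench on its centre line; x across, away from the robot; y along it, the way the leg slides out; z up. 'Rail mm' below means this frame.
- cover: Grey plastic hood over the locking head, 80 g, an upside-down box 74 (x) by 92 (y) by 57 mm high. Origin = middle of its hinge (along y) at its far lower edge, rail mm (40, -40, 54.5). Shut: axes as the rail's, top at z = 111. Opens front up and back, turning about its +y, to 1.95 rad. Hinge nearly free; past about 0.9 rad it falls back by itself and stays clear of the head.
- lip (a point): Middle of the front edge, on the underside, of the hood's pry lip: a ledge 3 mm thick, 60 wide, standing out 16 mm from the hood's lower front (to rail -x). Shut: 93 mm in front of the hinge, 53 mm above the bench; below it a 7 mm slot down to the base plate, which reaches 12 mm farther forward.
- leg: Sliding leg with the locking head (carriage 6 mm thick) on top of the sleeve; carries heel plate, cam lever, pointer. Slides up to 130 mm along rail +y. Origin: underside of the carriage, rail mm (0, -50, 46) when retracted; axes as the rail's. A spring pulls it back with 4 to 6 N, plus 1 N friction: it never stays out by itself, even with the lever shut.
- head (a point): Leg (0, 0, 30) mm, 76 above the bench, midway between heel face and shut lever face. Grip about here from above (TCP 76 to 84 mm up), fingers closing along y, one on the heel face, one on the lever's +y face: 58 mm over both with lever open, 38 shut. Both fingers close alike: the leg goes to +y by half the closing unless the hand backs off as much.
- lever (a joint): Cam lever, a dark steel bar 22 mm wide (x), 8 thick, hinged about x at leg (y 12, z 12) mm, reaching 44 mm up from there. 0 rad: shut, upright, its outer face at leg y = +19; grows as it leans away from the heel plate to +y, at most 0.5; starts 0.40 to 0.48. Stiff: about 6 N at the tip moves it; stays where left. Under 0.1 rad is fully shut.
- base (a point): Middle of the front edge, on top, of the fixed grey base plate under the hood: rail mm (-65, -40, 46). The plate, 6 mm thick, covers rail x -65 to +45, y -93 to +13.
- heel (a point): Centre of the heel plate's -y face, at leg (0, -19, 29) mm. The heel plate is fixed upright on the leg: 36 mm wide (x), 10 thick (leg y -19 to -9), top 100 mm above the bench. A finger pressing this face towards +y draws the leg out.
- pointer (a point): Tip of the steel pointer prong, fixed to the leg 78.5 mm along +y from the leg's origin, 48 mm above the bench, on the robot's side of the sleeve (x = -37 mm).
- mark (a point): The mark: a 3 mm wide rib on top of a small plain dark steel clip (16 mm wide, 50 high, no collision) on the robot's side of the sleeve. Axes as the rail's. The leg is on the mark when the pointer has the same rail y as this point; it lies 50 to 95 mm of pull from the retracted position.
- knife: Putty knife lying flat, 194 mm long, 0.08 to 0.15 kg: wooden handle (x -57 to +47 mm) 24 wide, 26 high, short neck, thin flat steel blade 36 wide, 2 thick, x 56 to 136, its middle plane 13 mm above the underside. Origin under the handle near the balance point; x to the blade tip. Take it there by the handle from above. Lies left or right, swapping places with the brush.
- tip (a point): Middle of the putty knife's blade edge, 136 mm ahead of and 13 mm above the knife's origin.
- brush: Bystander: flat brush, 170 mm long, wooden handle 22 mm high, steel ferrule and thick brown 16 mm bristle block in place of a blade; lies left or right, changing places with the knife. Origin under its handle, x to the bristles.
- tile: Bystander: white tile sample 60 x 60 x 9 mm. Origin under its centre.
- tilestack: Bystander: stack of terracotta tiles 100 x 100 x 36 mm. Origin under its centre.
- bottle: Bystander: white bottle 64 mm across, 170 mm high. Origin under its centre.
- tape: Bystander: tape measure 70 x 38 x 66 mm. Origin under its centre.
- cup: Bystander: white mug 80 mm across, 95 mm high. Origin under its centre.
There are look-alikes about, which are no part of the job. Leave any blue look-alike of the knife alone.

How it is judged:
By the outcome, as a careful person would: the job done as asked, in the order asked, and still so for the second after the job is handed in, while the arm keeps its last pose, push and grip.
It also fails if it takes over 72 s, if anything falls off the work surface, if the arm or the gripper's body presses on something with over 40 N, if the wrist force passes 120 N, or if a joint passes its speed limit or range.

## Working session

There is one attempt and no reset: what is moved stays moved. The work goes in short steps, Python scripts to look and compute and a tool call to move; the robot and the scene stay as the last step left them, time stands still between calls to the robot, and variables do not carry over. Pictures are saved under pics/ and viewed, at most 10 in all, crops included, and the job is handed in when it is done.

Besides the shell and the picture viewer there is one more tool, called after "Emit:" as name(argument=value, ...), one argument or row to a line, values as JSON. move_arm: Moves the arm, as the interface text tells. Its arguments: {"type":"object","properties":{"rows":{"type":"array","items":{"type":"array","items":{"type":"number"}}},"newtons":{"type":"number"}},"required":["rows"]}

```bash
mkdir -p pics; ls
cat > h.py <<'E'
import numpy as np, cv2
from cell import monitor, vision, workorder
def grab(n,f):
    im=vision.read_camera(n); cv2.imwrite('pics/'+f,im[:,:,::-1]); return im
def ray(n,u,v):
    c=vision.get_calibration(n);K=np.array(c['K']);T=np.array(c['T'])
    d=np.linalg.inv(K)@[u,v,1]; d=T[:3,:3]@[d[0],-d[1],-d[2]]
    return T[:3,3],d/np.linalg.norm(d)
def onz(n,u,v,z):
    o,d=ray(n,u,v); return o+d*(z-o[2])/d[2]
def two(a,b):
    o1,d1=ray('top',*a);o2,d2=ray('side',*b)
    A=np.stack([d1,-d2],1);s=np.linalg.lstsq(A,o2-o1,rcond=None)[0]
    p,q=o1+s[0]*d1,o2+s[1]*d2
    return (p+q)/2,np.linalg.norm(p-q)
def proj(n,p):
    c=vision.get_calibration(n);K=np.array(c['K']);T=np.array(c['T'])
    q=T[:3,:3].T@(np.array(p)-T[:3,3]); q=K@[q[0],-q[1],-q[2]]; return q[:2]/q[2]
E
python3 - <<'E'
from h import *
np.set_printoptions(precision=3,suppress=True)
for n in('top','side'):
    grab(n,n+'0.png');c=vision.get_calibration(n);print(n,c)
print(monitor.observe())
E
```

```text
pics
top {'K': array([[530.942,   0.   , 273.997],
       [  0.   , 530.942, 208.36 ],
       [  0.   ,   0.   ,   1.   ]]), 'T': array([[-0.006,  0.982, -0.189,  0.202],
       [-1.   , -0.003,  0.014, -0.021],
       [ 0.013,  0.189,  0.982,  1.557],
       [ 0.   ,  0.   ,  0.   ,  1.   ]])}
side {'K': array([[391.426,   0.   , 283.557],
       [  0.   , 391.426, 210.166],
       [  0.   ,   0.   ,   1.   ]]), 'T': array([[ 0.734,  0.403, -0.546, -0.111],
       [-0.678,  0.458, -0.574, -0.629],
       [ 0.019,  0.792,  0.61 ,  0.715],
       [ 0.   ,  0.   ,  0.   ,  1.   ]])}
{'time': 0.1, 'qpos': array([ 1.114,  0.343,  1.525,  0.   ,  1.275, -0.146]), 'qvel': array([-0.   ,  0.   , -0.002,  0.   ,  0.001,  0.001]), 'joint_efforts': array([  0.002, -43.201, -24.469,   0.072,   0.053,  -0.   ]), 'tool_pos': array([0.16 , 0.5  , 0.245]), 'tool_rot': array([-3.14 , -0.   ,  2.831]), 'contact_force': array([ 0.591,  0.438, -0.024]), 'torque': array([0.042, 0.004, 0.044]), 'grip_force': 0.0, 'opening': 0.09214016802266553}
```

```bash
python3 -c "
import cv2
for n in('top','side'): cv2.imwrite(f'pics/{n}0b.png',cv2.resize(cv2.imread(f'pics/{n}0.png'),(800,600),interpolation=2))"
```

```text
(no output)
```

View pics/top0b.png

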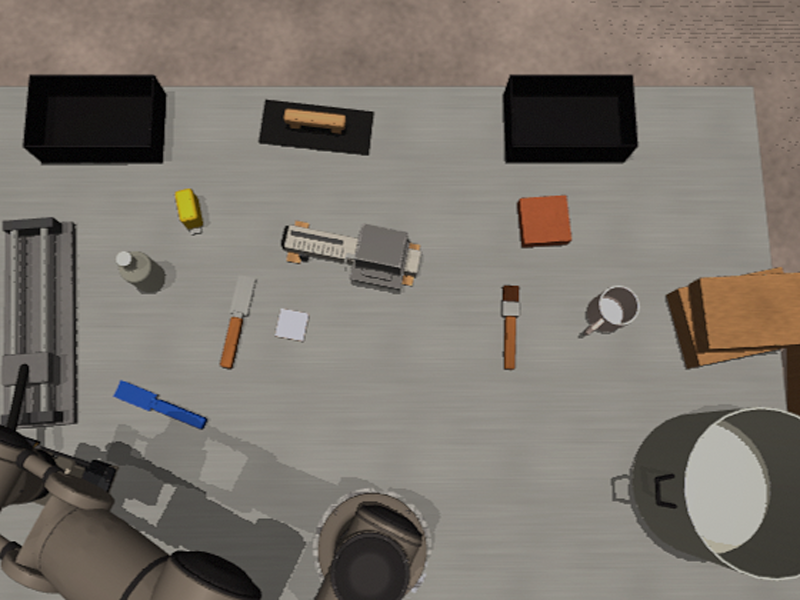

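View pics/side0b.png

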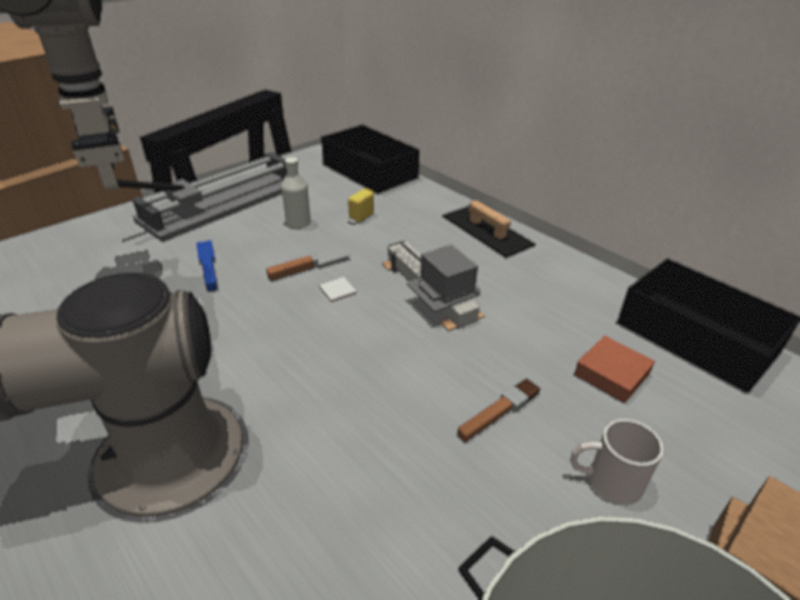

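```bash
python3 -c "
import cv2,numpy as np
a=cv2.imread('pics/top0.png')[145:265,145:305];b=cv2.imread('pics/side0.png')[150:240,175:345]
a=cv2.resize(a,None,fx=4.7,fy=4.7,interpolation=2)
cv2.imwrite('pics/c1.png',a[:600,:800])
b=cv2.resize(b,None,fx=4.7,fy=4.7,interpolation=2);cv2.imwrite('pics/c2.png',b[:600,:800])"
```

```text
(no output)
```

View pics/c1.png

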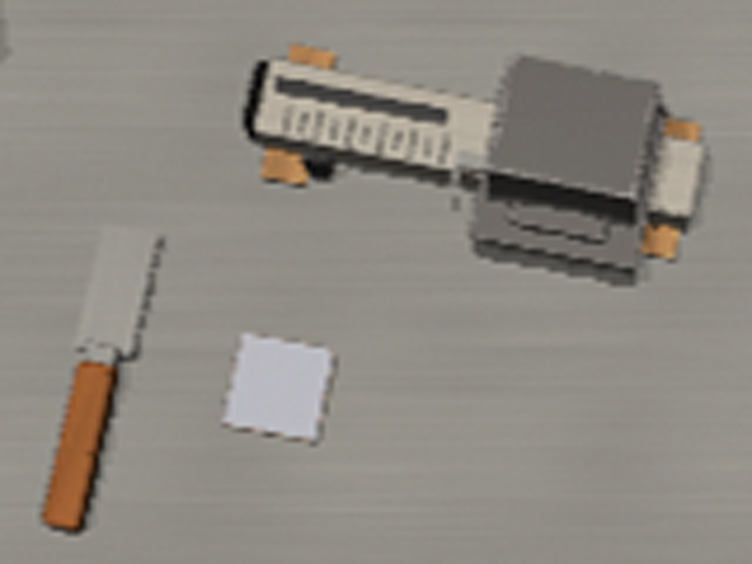

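View pics/c2.png

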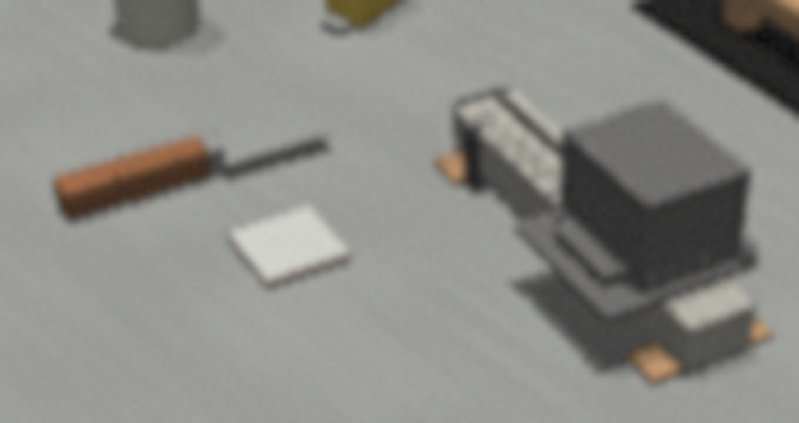

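```bash
cat > fit.py <<'E'
from h import *
from scipy.optimize import least_squares
np.set_printoptions(precision=4,suppress=True)
t=lambda x,y:(145+x/4.7-.4,145+y/4.7-.4)
s=lambda x,y:(175+x/4.7-.4,150+y/4.7-.4)
P=[(t(518,55),(40,6,111)),(t(662,82),(40,-86,111)),(t(640,198),(-34,-86,111)),(t(490,172),(-34,6,111)),(t(475,240),(-65,13,46)),(t(635,272),(-65,-93,46)),(t(270,60),(25,160,40)),(t(250,135),(-25,160,40)),(t(706,148),(25,-120,40)),(t(692,215),(-25,-120,40))]
pts=[(onz('top',*u,m[2]/1e3)[:2],np.array(m[:2])/1e3) for u,m in P]
A=np.array([p for p,_ in pts]);B=np.array([m for _,m in pts])
def fit(A,B):
    f=lambda q:(B@np.array([[np.cos(q[2]),np.sin(q[2])],[-np.sin(q[2]),np.cos(q[2])]])+q[:2]-A).ravel()
    r=least_squares(f,[.5,0,0],loss='soft_l1',f_scale=.003);return r.x,f(r.x).reshape(-1,2)
q,r=fit(A,B);print('rail top',q);print(r*1e3)
S=[(s(655,100),(40,6,111)),(s(748,172),(40,-86,111)),(s(655,205),(-34,-86,111)),(s(565,135),(-34,6,111)),(s(520,228),(-65,13,46)),(s(608,308),(-65,-93,46))]
A=np.array([onz('side',*u,m[2]/1e3)[:2] for u,m in S]);B=np.array([m[:2] for _,m in S])/1e3
q2,r2=fit(A,B);print('rail side',q2);print(r2*1e3)
for i in range(6): print(P[i][1],*two(P[i][0],S[i][0]))
# knife
for n in('top','side'):
    im=cv2.imread(f'pics/{n}0.png');h=cv2.cvtColor(im,cv2.COLOR_BGR2HSV)
    m=cv2.inRange(h,(4,120,50),(16,255,255))
    c,_=cv2.findContours(m,0,1)
    for k in c:
        if cv2.contourArea(k)>80: print(n,cv2.minAreaRect(k))
K=[(t(42,524),(-57,12,26)),(t(82,531),(-57,-12,26)),(t(80,361),(47,12,26)),(t(117,367),(47,-12,26)),(t(103,227),(136,18,14)),(t(160,237),(136,-18,14))]
A=np.array([onz('top',*u,m[2]/1e3)[:2] for u,m in K]);B=np.array([m[:2] for _,m in K])/1e3
q3,r3=fit(A,B);print('knife',q3);print(r3*1e3)
print('tip2view',two(t(131,231),s(325,144)),'clip',onz('top',*t(320,163),.05))
R=np.array([[np.cos(q[2]),-np.sin(q[2])],[np.sin(q[2]),np.cos(q[2])]])
for nm,uv,z in(('clip',t(320,165),.05),('ptr',t(455,201),.048)):print(nm,R.T@(onz('top',*uv,z)[:2]-q[:2]))
E
python3 fit.py
```

```text
rail top [ 0.5916  0.018  -0.2002]
[[ 1.7777  3.2205]
 [ 0.478  -0.506 ]
 [-0.606   0.4161]
 [ 1.5484  1.3433]
 [-0.1528  2.9769]
 [-0.7036 -1.9902]
 [-0.348  -0.5956]
 [-0.6735 -2.1849]
 [ 1.7427 -1.075 ]
 [-4.2442 -0.431 ]]
rail side [ 0.5889  0.0192 -0.165 ]
[[ 4.5467 -0.6608]
 [ 5.8638 -0.0907]
 [-1.4297 -0.662 ]
 [ 1.5091  3.3967]
 [-4.659   2.6368]
 [-6.3172 -9.0185]]
(40, 6, 111) [0.6264 0.0153 0.113 ] 0.00814594522635992
(40, -86, 111) [ 0.6118 -0.0722  0.11  ] 0.0044730868563824695
(-34, -86, 111) [ 0.5418 -0.06    0.1117] 0.00034469902518301877
(-34, 6, 111) [0.5581 0.0297 0.1085] 0.0010751076924505924
(-65, 13, 46) [0.5311 0.0404 0.0459] 0.0011610060516612885
(-65, -93, 46) [ 0.5092 -0.0584  0.0527] 0.0010085047029341748
top ((161.46884155273438, 239.25738525390625), (7.901856422424316, 35.67287063598633), 13.240520477294922)
top ((356.5, 239.0), (36.0, 7.0), 90.0)
top ((357.5, 205.0), (10.0, 9.0), 90.0)
top ((512.9999389648438, 237.99996948242188), (101.99998474121094, 91.99998474121094), 90.0)
top ((380.60003662109375, 154.3000030517578), (35.22586441040039, 34.35761642456055), 82.87498474121094)
top ((219.50531005859375, 83.94882202148438), (43.38914108276367, 13.239690780639648), 5.90614128112793)
side ((339.1080322265625, 292.656005859375), (9.044112205505371, 41.046356201171875), 55.304847717285156)
side ((428.9540100097656, 256.69287109375), (45.376399993896484, 33.719078063964844), 29.357751846313477)
side ((202.8165283203125, 187.05506896972656), (7.087914943695068, 30.650440216064453), 73.3007583618164)
knife [ 0.4107  0.2832 -0.1824]
[[-0.9936 -0.413 ]
 [-0.948   0.5648]
 [ 0.1748  0.4792]
 [-0.3255 -0.1135]
 [ 1.0391 -0.6084]
 [ 1.0779  0.0907]]
tip2view (array([ 0.5498,  0.2632, -0.01  ]), np.float64(0.0009307322022603563)) clip [0.579  0.1369 0.05  ]
clip [-0.0373  0.1137]
ptr [-0.0429  0.0271]
```

Measured: the knife origin is at about (0.411, 0.283) with yaw −0.18, and the rail at (0.592, 0.018) with yaw −0.20. The dark clip shows at crop 1 pixel (320, 165), about rail y 114. The real knife lies left, in front of the white tile. I'll move over it now.

Emit:
move_arm(
  rows=[
    [36, -31, 0, 0.02, -1],
    [36, -31, 0, 0.02, -1],
    [36, -31, -10, 0.02, -1],
    [36, -31, -10, 0.02, -1],
    [36, -31, -10, 0.02, -1],
    [36, -31, -10, 0.02, -1],
    [35, -31, -10, 0.008, -1],
    [0, 0, -40, 0, -1],
    [0, 0, -40, 0, -1],
    [0, 0, 0, 0, -1],
    [0, 0, 0, 0, -1],
  ],
  newtons=30,
)

```text
time: 1.2
tool_pos: [0.4114, 0.2829, 0.1158]
tool_rot: [-3.141, -0.001, 2.959]
contact_force: [0.0, 0.3, 0.2]
opening: 0.0917
grip_force: 0.0
```

Emit:
move_arm(
  rows=[
    [0, 0, -35, 0, -0.2],
    [0, 0, -30, 0, -0.2],
    [0, 0, -20, 0, -0.2],
    [0, 0, -7, 0, -0.2],
    [0, 0, 0, 0, -0.2],
    [0, 0, 0, 0, 0.3],
    [0, 0, 0, 0, 0.7],
    [0, 0, 0, 0, 1],
    [0, 0, 0, 0, 1],
    [0, 0, 0, 0, 1],
    [0, 0, 0, 0, 1],
    [0, 0, 0, 0, 1],
  ],
  newtons=35,
)

```text
time: 2.4
tool_pos: [0.412, 0.2832, 0.0241]
tool_rot: [3.14, 0.001, 2.959]
contact_force: [-0.8, 1.8, 5.6]
opening: 0.0234
grip_force: 35.0
```

Emit:
move_arm(
  rows=[
    [0, 0, 30, 0, 1],
    [0, 0, 40, 0, 1],
    [-3, -20, 10, 0, 1],
    [-6, -40, 0, 0, 1],
    [-6, -40, 0, -0.01, 1],
    [-6, -40, 0, 0, 1],
    [-6, -40, 0, 0, 1],
    [-6, -40, 0, 0, 1],
    [-6, -35, 0, 0, 1],
    [0, -8, 0, 0, 1],
    [0, 0, -20, 0, 1],
    [0, 0, 0, 0, 1],
  ],
)

```text
time: 3.6
tool_pos: [0.3713, 0.02, 0.0823]
tool_rot: [3.142, -0.004, 2.948]
contact_force: [0.2, 1.0, -1.0]
opening: 0.0239
grip_force: 35.0
```

Run:
```python
from h import *
a=grab('top','t2.png')[150:240,200:320];b=grab('side','s2.png')[150:260,200:360]
a=cv2.resize(a,None,fx=5,fy=5,interpolation=2);b=cv2.resize(b,None,fx=5,fy=5,interpolation=2)
cv2.imwrite('pics/c3.png',a[:,:,::-1]);cv2.imwrite('pics/c4.png',b[:,:,::-1]);print(monitor.observe()['tool_pos'])
```

```text
[0.37220142 0.02032133 0.08344664]
```

View pics/c4.png

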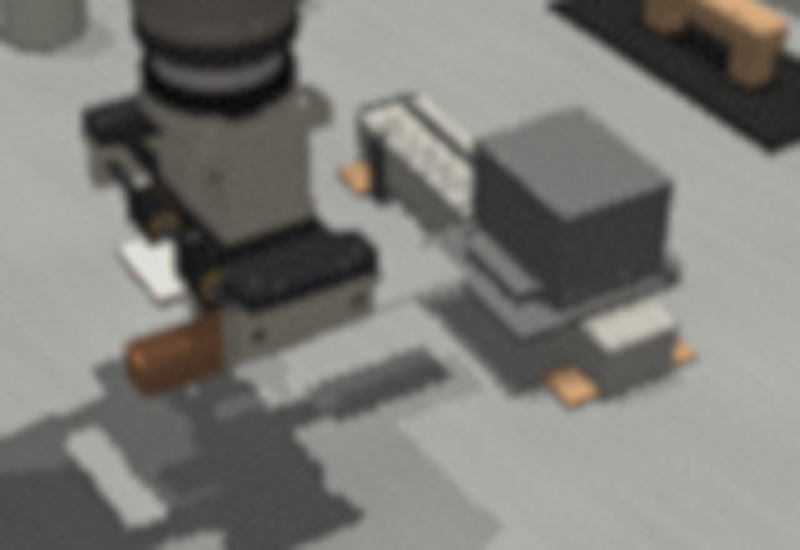

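View pics/c3.png

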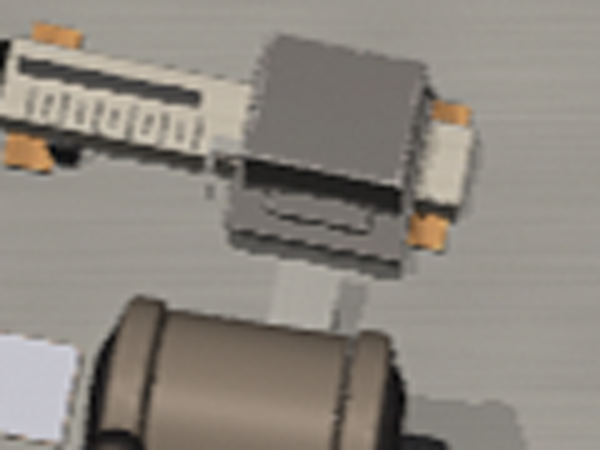

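Picture c3 shows the blade (about pixel 310, 266) lined up with the lip (318, 222). c4 shows it is still in front of the base plate. Next I'll lower it to slot height and look at the readings.

Emit:
move_arm(
  rows=[
    [0, 0, -12, 0, 1],
    [0, 0, -11.5, 0, 1],
    [0, 0, 0, 0, 1],
    [0, 0, 0, 0, 1],
    [0, 0, 0, 0, 1],
  ],
)

```text
time: 4.2
tool_pos: [0.373, 0.0201, 0.0607]
tool_rot: [3.141, 0.001, 2.949]
contact_force: [0.4, 0.6, -1.5]
opening: 0.0239
grip_force: 35.0
```

Run:
```python
from h import *
a=grab('side','s3.png')[180:230,235:335]
cv2.imwrite('pics/c5.png',cv2.resize(a,None,fx=8,fy=8,interpolation=2)[:,:,::-1]);print(monitor.observe()['tool_pos'])
p=np.array(monitor.observe()['tool_pos']);d=np.array([.981,-.193,0]);e=np.array([.193,.981,0])
t=p+135*d/1e3+[0,0,-.011]
for s in(-18,18): print(s,(proj('side',t+e*s/1e3)-[235,180]+.4)*8)
for x,y,z in((-65,13,46),(-65,-93,46),(-53,-10,53),(-53,-70,53),(-53,-10,56)):
    w=[.5916+.98*x/1e3+.199*y/1e3,.018-.199*x/1e3+.98*y/1e3,z/1e3];print(x,y,z,(proj('side',w)-[235,180]+.4)*8)
```

```text
[0.37298628 0.02001524 0.06063821]
-18 [467.70099577 253.3539934 ]
18 [412.97549561 199.7123357 ]
-65 13 46 [396.06542313 144.87877281]
-65 -93 46 [556.7164308  301.94145766]
-53 -10 53 [457.96636304 151.86824815]
-53 -70 53 [549.83483695 239.7067528 ]
-53 -10 56 [458.23349392 145.12298535]
```

View pics/c5.png

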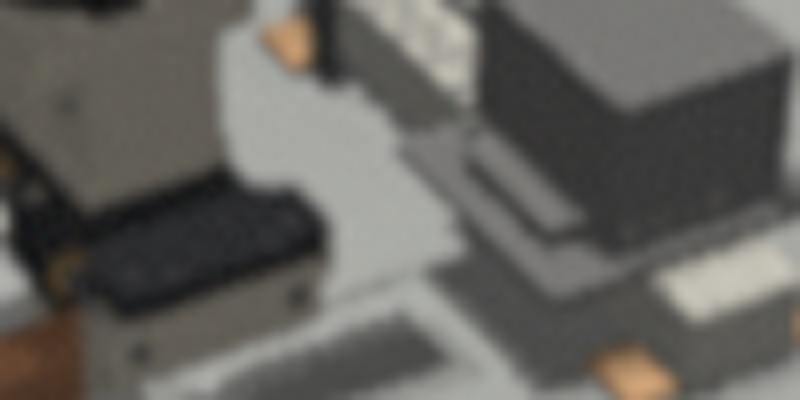

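Emit:
move_arm(
  rows=[
    [7.8, -1.6, 0, 0, 1],
    [7.8, -1.6, 0, 0, 1],
    [7.8, -1.6, 0, 0, 1],
    [4, -0.8, 0, 0, 1],
    [4, -0.8, 0, 0, 1],
    [3, -0.6, 0, 0, 1],
    [0, 0, 0, 0, 1],
    [0, 0, 0, 0, 1],
  ],
)

```text
time: 5.05
tool_pos: [0.4067, 0.0129, 0.0599]
tool_rot: [3.142, -0.001, 2.949]
contact_force: [0.1, -0.4, -1.5]
opening: 0.0236
grip_force: 35.0
```

Emit:
move_arm(
  rows=[
    [4, -0.8, 0, 0, 1],
    [4, -0.8, 0, 0, 1],
    [3, -0.6, 0, 0, 1],
    [0, 0, 0, 0, 1],
    [0, 0, 0, 0, 1],
  ],
)

```text
time: 5.55
tool_pos: [0.4179, 0.0107, 0.06]
tool_rot: [3.142, -0.0, 2.949]
contact_force: [-1.3, 0.2, -1.5]
opening: 0.0235
grip_force: 35.0
```

Run:
```python
from h import *
a=grab('top','t4.png')[150:240,200:320];b=grab('side','s4.png')[150:240,200:320]
o=np.hstack([a,b]);cv2.imwrite('pics/c6.png',cv2.resize(o,None,fx=3.3,fy=5,interpolation=2)[:,:,::-1])
```

```text
(no output)
```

View pics/c6.png

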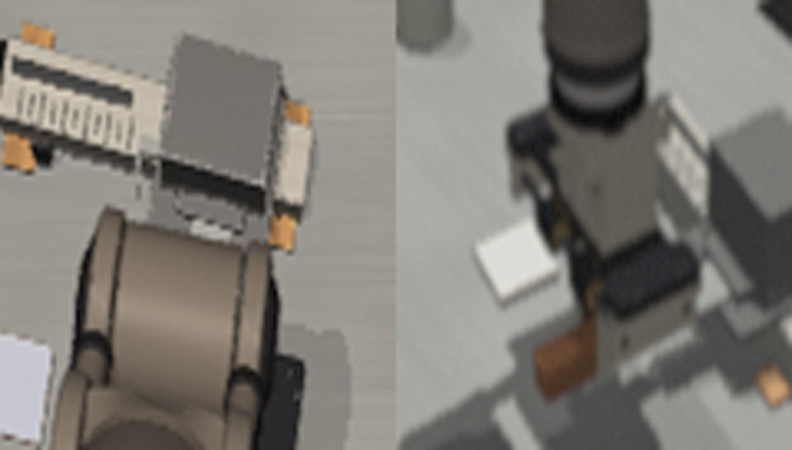

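Picture c6 shows the blade tucked under the lip (left half, about pixel 215, 225), and there is no insertion force. Now I'll lever along the hinge arc.

Emit:
move_arm(
  rows=[
    [1, -0.2, 10, 0, 1],
    [0.5, -0.1, 8, 0, 1],
    [2.5, -0.5, 7, 0, 1],
    [2, -0.4, 7, 0, 1],
    [3, -0.6, 7, 0, 1],
    [4, -0.8, 6, 0, 1],
    [0, 0, 0, 0, 1],
  ],
)

```text
time: 6.35
tool_pos: [0.4322, 0.0078, 0.106]
tool_rot: [3.141, 0.003, 2.949]
contact_force: [0.6, 0.6, -1.2]
opening: 0.0238
grip_force: 35.0
```

Run:
```python
from h import *
a=grab('top','t5.png')[140:240,200:320];b=grab('side','s5.png')[140:240,220:340]
o=np.hstack([a,b]);cv2.imwrite('pics/c7.png',cv2.resize(o,None,fx=3.3,fy=5,interpolation=2)[:,:,::-1])
```

```text
(no output)
```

View pics/c7.png

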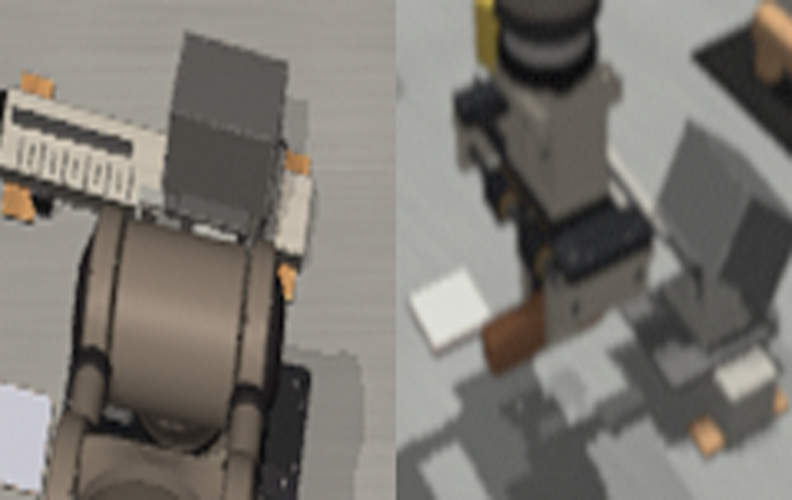

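c7 shows the hood swung up to roughly 0.6 rad, resting on the blade. I'll carry on past the balance point.

Emit:
move_arm(
  rows=[
    [2, -0.4, 8, 0, 1],
    [3, -0.6, 7, 0, 1],
    [6, -1.2, 6, 0, 1],
    [8, -1.6, 5, 0, 1],
    [8, -1.6, 5, 0, 1],
    [8, -1.6, 4, 0, 1],
    [10, -2, 3, 0, 1],
    [8, -1.6, 3, 0, 1],
    [0, 0, 0, 0, 1],
    [0, 0, 0, 0, 1],
    [0, 0, 0, 0, 1],
    [0, 0, 0, 0, 1],
  ],
)

```text
time: 7.65
tool_pos: [0.4835, -0.0024, 0.1459]
tool_rot: [3.141, -0.001, 2.949]
contact_force: [0.1, -0.4, -1.2]
opening: 0.0235
grip_force: 35.0
```

Run:
```python
from h import *
a=grab('top','t6.png')[100:240,190:310];b=grab('side','s6.png')[130:230,220:340]
a=cv2.resize(a,(396,500),interpolation=2);b=cv2.resize(b,(396,500),interpolation=2)
cv2.imwrite('pics/c8.png',np.hstack([a,b])[:,:,::-1])
# cover grey check: pixel stats where hood top used to be
```

Emit:
move_arm(
  rows=[
    [-46, 9, 0, 0, 1],
    [-46, 9, 0, 0, 1],
    [3, 44, 0, 0, 1],
    [3, 44, 0, 0, 1],
    [4, 44, 0, 0, 1],
    [4, 45, 0, 0, 1],
    [4, 45, 0, 0.01, 1],
    [3, 45, 0, 0, 1],
    [0, 0, -35, 0, 1],
    [0, 0, -35, 0, 1],
    [0, 0, -30, 0, 1],
    [0, 0, 0, 0, 1],
  ],
)

```text
time: 8.95
tool_pos: [0.4104, 0.2814, 0.0428]
tool_rot: [-3.137, -0.006, 2.959]
contact_force: [-0.5, -0.2, -1.1]
opening: 0.0238
grip_force: 35.0
```

Emit:
move_arm(
  rows=[
    [0, 0, -10, 0, 1],
    [0, 0, -7, 0, 1],
    [0, 0, -5, 0, 1],
    [0, 0, 0, 0, 1],
    [0, 0, 0, 0, 1],
  ],
)

```text
time: 9.45
tool_pos: [0.4132, 0.2826, 0.0245]
tool_rot: [3.141, 0.001, 2.959]
contact_force: [0.3, 0.1, -1.2]
opening: 0.0242
grip_force: 35.0
```

Emit:
move_arm(
  rows=[
    [0, 0, -0.7, 0, 1],
    [0, 0, 0, 0, 0.3],
    [0, 0, 0, 0, 0],
    [0, 0, 0, 0, -0.3],
    [0, 0, 0, 0, -0.3],
    [0, 0, 30, 0, -0.3],
    [0, 0, 50, 0, -0.5],
    [-10, 10, 50, 0, -1],
    [-30, 20, 20, 0, -1],
    [0, 0, 0, 0, -1],
    [0, 0, 0, 0, -1],
  ],
)

```text
time: 10.55
tool_pos: [0.373, 0.3123, 0.1717]
tool_rot: [3.141, 0.001, 2.961]
contact_force: [-0.3, -0.2, -0.7]
opening: 0.0907
grip_force: 0.0
```

Run:
```python
from h import *
A=[grab('top',f'tA{i}.png').astype(float) for i in range(4)];B=[grab('side',f'sA{i}.png').astype(float) for i in range(4)]
a=np.mean(A,0);b=np.mean(B,0)
np.save('a.npy',a);np.save('b.npy',b)
a=cv2.resize(a[135:205,185:305],None,fx=6.6,fy=4.2*1.0,interpolation=2)[:,:792]
b=cv2.resize(b[160:232,250:370],None,fx=6.6,fy=4.2,interpolation=2)[:,:792]
print(a.shape,b.shape)
cv2.imwrite('pics/c9.png',np.vstack([a,b])[:600,:,::-1])
```

```text
(294, 792, 3) (302, 792, 3)[ WARN:0@3.152] global loadsave.cpp:1063 imwrite_ Unsupported depth image for selected encoder is fallbacked to CV_8U.
```

View pics/c9.png

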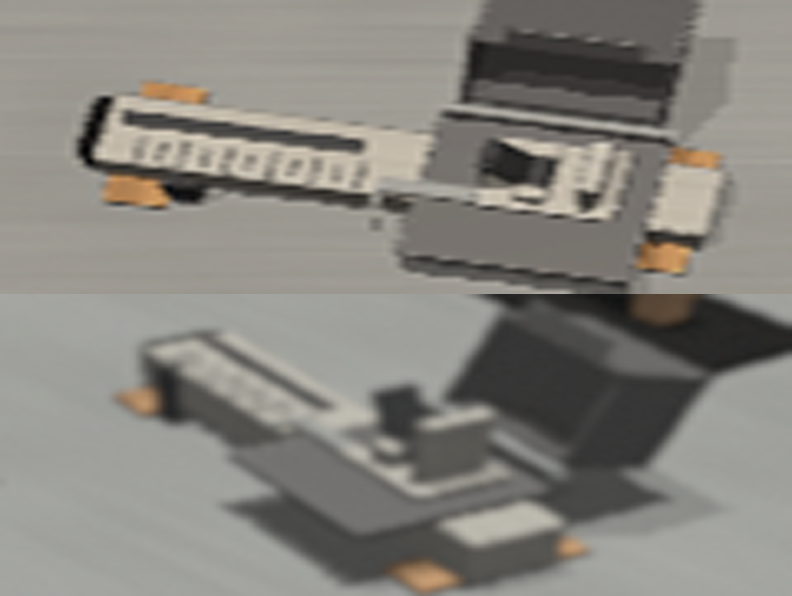

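c9 shows the hood fully back. The lever (about pixel 515, 160 top; 400, 410 side) leans away from the heel. The dark clip is at (185, 190) and the pointer root near (378, 190). Now I'll read the clip and pointer pixels numerically.

Run:
```python
from h import *
np.set_printoptions(linewidth=220)
q=np.array([.5916,.018,-.2002])
def w(x,y,z):
    c,s=np.cos(q[2]),np.sin(q[2]);return [q[0]+(c*x-s*y)/1e3,q[1]+(s*x+c*y)/1e3,z/1e3]
a=np.load('a.npy').mean(2).round().astype(int);b=np.load('b.npy').mean(2).round().astype(int)
print('ptr pred',proj('top',w(-37,28.5,48)),proj('side',w(-37,28.5,48)))
for y in(106,114,122): print(y,proj('top',w(-37,y,50)),proj('top',w(-37,y,0)),proj('side',w(-37,y,50)))
print('clip top cols 203-222 rows 172-187');print(a[172:188,203:222])
print('ptr top cols 236-262 rows 175-192');print(a[175:192,236:262])
print('clip side cols 262-285 rows 168-195');u=proj('side',w(-37,114,50)).astype(int);print(u);print(b[u[1]-8:u[1]+16,u[0]-12:u[0]+12])
print(monitor.observe()['tool_pos'])
```

```text
ptr pred [241.36214167 185.35475825] [289.44629756 191.79449184]
106 [215.29679052 180.11867393] [216.89030515 184.12336072] [276.27597746 178.85227299]
114 [212.61315344 179.59527121] [214.28894509 183.61555608] [274.97843072 177.63331899]
122 [209.93018907 179.0719997 ] [211.68821708 183.10787482] [273.69223705 176.42503041]
clip top cols 203-222 rows 172-187
[[188 190 148 151 193 145 145 190 173 156 173 189 142 143 190 174 130 151 190]
 [161 158 153 176 192 172 170 191 175 158 178 192 144 144 191 170 156 178 188]
 [ 49  55  79 118 147 168 150 158 151 154 194 195 152 151 195 144 144 192 173]
 [ 56  56  54  53  52  50  53  78 109 141 168 179 185 192 196 152 148 193 180]
 [ 75  74  67  57  58  58  58  57  65  57  45  54  74 116 149 140 117 159 192]
 [134 136 113  83  84  80  69  66  65  60  61  59  57  57  53  52  56  77 117]
 [128 131 134 139 149 134  94  73  64  62  72  62  54  56  58  58  58  57  55]
 [127 130 132 138 146 126  67  20  40  47  46  45  38  59  81  73  62  62  61]
 [128 130 132 138 145 152 114  22  17  19  19  23  47 109 151 130  95  99  90]
 [129 131 134 140 146 151
[... 4140 characters left out ...]
8 121 132 146 141 110  66  40  46  63  75  80  80  80  79  81  90 117]
 [158 157 157 156 156 154 144 129 127 134 128 100  61  40  43  58  70  78  80  81  81  79  81  92]
 [159 159 158 156 157 157 154 145 132 122 111  89  62  40  41  54  65  71  76  80  80  80  80  80]
 [160 159 159 158 157 157 157 154 144 133 123 112  87  60  51  62  73  77  77  78  79  80  80  80]
 [159 159 159 159 159 158 158 158 155 151 149 144 123  94  82  88 103 104  90  77  77  79  81  80]
 [159 159 160 159 160 159 158 158 158 157 158 157 148 131 124 127 134 132 110  85  77  78  81  79]
 [159 158 160 159 159 159 159 159 159 158 158 158 157 152 151 152 152 147 130 105  91  83  80  79]]
[0.3735091  0.31167846 0.17080795]
```

Emit:
move_arm(
  rows=[
    [0, 0, 25, 0, -1],
    [23, -37, 5, 0, -1],
    [23, -37, 0, -0.01, -1],
    [23, -37, 0, -0.008, -1],
    [23, -37, 0, 0, -1],
    [24, -37, 0, 0, -1],
    [24, -37, 0, 0, -1],
    [24, -37, 0, 0, -1],
    [23, -37, 0, 0, -1],
    [23, -37, 0, 0, -1],
    [0, 0, 0, 0, -1],
    [0, 0, 0, 0, -1],
  ],
)

```text
time: 12.15
tool_pos: [0.5832, -0.0218, 0.2006]
tool_rot: [3.141, -0.002, 2.939]
contact_force: [0.0, -0.4, -0.5]
opening: 0.0919
grip_force: 0.0
```

Emit:
move_arm(
  rows=[
    [0, 0, -35, 0, -1],
    [0, 0, -30, 0, -1],
    [0, 0, -15, 0, -1],
    [0, 0, -10, 0, -1],
    [0, 0, -10, 0, -1],
    [0, 0, -10, 0, -1],
    [0, 0, -10, 0, -1],
    [0, 0, 0, 0, -1],
    [0, 0, 0, 0, -1],
  ],
)

```text
time: 13.05
tool_pos: [0.5834, -0.0209, 0.0816]
tool_rot: [3.142, 0.0, 2.941]
contact_force: [0.4, 0.4, 0.7]
opening: 0.0919
grip_force: 0.0
```

Emit:
move_arm(
  rows=[
    [0, 0, 0, 0, -0.43],
    [0, 0, 0, 0, -0.43],
    [0, 0, 0, 0, -0.43],
    [1, 5, 0, 0, -0.43],
    [2, 10, 0, 0, -0.43],
    [2, 10, 0, 0, -0.43],
    [2, 10, 0, 0, -0.43],
    [2, 10, 0, 0, -0.43],
    [2, 9, 0, 0, -0.43],
    [2, 8, 0, 0, -0.43],
    [0, 0, 0, 0, -0.43],
    [0, 0, 0, 0, -0.43],
  ],
  newtons=35,
)

```text
time: 14.25
tool_pos: [0.5962, 0.0411, 0.0816]
tool_rot: [-3.141, 0.0, 2.941]
contact_force: [-2.0, -4.1, 3.2]
opening: 0.0656
grip_force: 1.9
```

```bash
cat > ptr.py <<'E'
from h import *
import sys
np.set_printoptions(linewidth=240)
q=np.array([.5916,.018,-.2002])
def w(x,y,z):
    c,s=np.cos(q[2]),np.sin(q[2]);return [q[0]+(c*x-s*y)/1e3,q[1]+(s*x+c*y)/1e3,z/1e3]
y=float(sys.argv[1]);tag=sys.argv[2]
p=np.array(monitor.observe()['tool_pos'])[:2]-q[:2];print('tcp rail',np.array([np.cos(q[2])*p[0]+np.sin(q[2])*p[1],-np.sin(q[2])*p[0]+np.cos(q[2])*p[1]])*1e3,monitor.observe()['opening'])
for n,f in(('top','a'),('side','b')):
    im=np.mean([grab(n,f'{tag}{n}{i}.png').astype(float) for i in range(4)],0);np.save(tag+f+'.npy',im);g=im.mean(2).round().astype(int)
    e=proj(n,w(-37,y,48));u=np.rint(e).astype(int);print(n,e,'c0',u[0]-9,'r0',u[1]-7);print(g[u[1]-7:u[1]+7,u[0]-9:u[0]+10])
E
python3 ptr.py 88 p1
```

```text
tcp rail [-0.04186486 23.52318027] 0.0656297819621831
top [221.39547762 181.46042122] c0 212 r0 174
[[74 54 76 83 80 76 78 81 84 86 89 89 90 90 91 92 93 93 92]
 [74 48 70 80 79 79 80 83 86 88 88 89 90 90 91 92 94 93 93]
 [68 48 69 77 78 80 81 85 86 88 88 90 90 91 92 93 93 94 94]
 [66 53 73 79 80 82 84 87 88 89 90 90 91 92 93 94 94 94 94]
 [67 54 74 80 82 84 86 87 89 90 91 91 92 92 93 94 94 94 94]
 [74 68 77 82 84 84 86 89 90 91 91 92 92 93 94 94 95 95 94]
 [68 72 80 82 84 85 87 90 91 92 92 92 93 94 94 95 94 95 95]
 [67 75 81 83 85 85 88 91 92 92 93 93 95 95 95 94 94 96 95]
 [70 79 81 84 84 86 89 92 93 93 94 94 95 95 95 95 95 96 95]
 [74 80 83 84 85 86 90 92 92 94 94 94 95 95 95 96 95 95 95]
 [76 81 84 85 86 89 92 92 93 93 94 95 95 96 96 96 95 95 96]
 [79 82 84 86 88 90 92 92 92 93 95 96 96 96 96 96 97 97 96]
 [81 84 85 87 90 91 92 92 94 95 95 96 97 97 97 97 97 97 97]
 [83 85 86 89 91 90 92 94 95 95 96 97 97 98 98 98 97 97 97]]
side [279.22967773 182.17782889] c0 270 r0 175
[[ 79  82  92 115 142 154 152 155 161 165 176 189 189 173 142 104  88 107 123]
 [ 78  79  80  87 106 119 123 139
[... 294 characters left out ...]
99  68  46  39  52  74  90  98 105 104  97  92  89  86  86  93  96]
 [165 151 116  75  49  38  51  70  84  90  94  94  91  86  82  77  78  83  86]
 [162 154 127  88  52  40  51  72  82  85  87  87  88  88  84  78  76  77  80]
 [153 150 134  98  59  40  50  72  82  85  84  84  86  88  84  80  76  76  77]
 [146 149 140 108  66  42  50  70  83  86  85  85  85  85  83  82  80  77  76]
 [145 153 147 115  70  42  49  72  83  86  86  85  85  83  83  85  85  81  77]
 [139 155 149 116  70  42  49  67  80  85  86  85  84  83  83  86  88  85  80]
 [134 142 136 106  66  41  45  59  73  81  85  85  85  83  84  86  88  85  81]
 [139 130 118  94  64  42  41  49  62  74  81  84  85  83  83  86  86  84  83]]
```

Emit:
move_arm(
  rows=[
    [-2, -10, 0, 0, -0.43],
    [-2, -10, 0, 0, -0.43],
    [-2, -10, 0, 0, -0.43],
    [-2, -10, 0, 0, -0.43],
    [-2, -9, 0, 0, -0.43],
    [-1.6, -8, 0, 0, -0.43],
    [0, 0, 0, 0, -0.43],
    [0, 0, 0, 0, -0.43],
  ],
)

```text
time: 15.45
tool_pos: [0.5849, -0.0157, 0.0814]
tool_rot: [3.141, 0.0, 2.94]
contact_force: [-1.3, -3.1, 0.3]
opening: 0.0658
grip_force: 1.8
```

Emit:
move_arm(
  rows=[
    [-0.2, -1, 0, 0, -0.43],
    [0, 0, 0, 0, -0.43],
    [0, 0, 0, 0, -0.43],
  ],
)

```text
time: 15.75
tool_pos: [0.5846, -0.0165, 0.0814]
tool_rot: [3.141, 0.0, 2.941]
contact_force: [0.2, 0.8, -0.4]
opening: 0.0655
grip_force: 0.0
```

Emit:
move_arm(
  rows=[
    [-0.2, -1, 0, 0, -0.43],
    [0, 0, 0, 0, -0.43],
    [0, 0, 0, 0, -0.43],
  ],
)

```text
time: 16.05
tool_pos: [0.5843, -0.0179, 0.0815]
tool_rot: [3.141, 0.0, 2.941]
contact_force: [-0.4, -0.2, 0.5]
opening: 0.0658
grip_force: 0.0
```

Emit:
move_arm(
  rows=[
    [-0.2, -1, 0, 0, -0.43],
    [0, 0, 0, 0, -0.43],
    [0, 0, 0, 0, -0.43],
  ],
)

```text
time: 16.35
tool_pos: [0.5841, -0.0189, 0.0814]
tool_rot: [3.141, -0.0, 2.941]
contact_force: [0.1, -0.0, -0.4]
opening: 0.0658
grip_force: 0.0
```

Emit:
move_arm(
  rows=[
    [-0.2, -1, 0, 0, -0.43],
    [0, 0, 0, 0, -0.43],
    [0, 0, 0, 0, -0.43],
  ],
)

```text
time: 16.65
tool_pos: [0.5839, -0.02, 0.0814]
tool_rot: [3.142, -0.0, 2.941]
contact_force: [0.7, 0.2, -0.0]
opening: 0.0658
grip_force: 0.0
```

Run:
```python
from h import *
from scipy.optimize import fsolve
q=np.array([.5916,.018,-.2002]);c,s=np.cos(q[2]),np.sin(q[2])
def w(x,y,z): return [q[0]+(c*x-s*y)/1e3,q[1]+(s*x+c*y)/1e3,z/1e3]
def colat(n,x,y,row):
    a,b=proj(n,w(x,y,0)),proj(n,w(x,y,50));return a[0]+(b[0]-a[0])*(row-a[1])/(b[1]-a[1])
for tu in(212.2,212.5):
  for su in(274.7,275.0,275.3):
    print(tu,su,fsolve(lambda p:[colat('top',*p,181)-(tu+.2),colat('side',*p,185)-su],[-37,114]))
g=np.load('b.npy').mean(2).round().astype(int);e=np.load('p1b.npy').mean(2).round().astype(int)
u=proj('side',w(-37,28.5,48));print('ptr',u)
print((e-g)[172:198,270:296])
```

```text
212.2 274.7 [-35.81368978 117.44082909]
212.2 275.0 [-33.95360768 118.72217803]
212.2 275.3 [-32.08609548 120.00864532]
212.5 274.7 [-36.78819294 115.78260545]
212.5 275.0 [-34.93694444 117.05244677]
212.5 275.3 [-33.07833929 118.32733431]
ptr [289.44629756 191.79449184]
[[ -60   -6   41   49   41   30   21   18   15   11    8    7    5    5
     7    7   10   12    3  -24  -57  -79  -95 -118 -136 -135]
 [ -65  -17   19   22   16   12    7    8    8    8    8    8    8    7
     6    7   10   10    2  -27  -61  -79  -96 -121 -133 -129]
 [ -66  -26    5   10    9    9    8    8    8    8    9   10   10    9
     7    5    7    8   -5  -37  -70  -85  -99 -122 -131 -127]
 [ -69  -31    3    7    8    8    7    7    9    9   11   11    9    5
     0   -6   -4    0  -16  -51  -81  -92 -104 -122 -137 -128]
 [ -70  -35   -2    5    6    3    5    7    9    7    4    3   -4  -14
   -21  -31  -29  -21  -28  -53  -78  -93 -111 -131 -139 -131]
 [ -64  -35   -5    5    3   -1    1    6    4   -5  -16  -19  -32  -46
   -54  -58  -51  -41  -35  -40  -57  -83 -113 -138 -146 -134]
 [ -41  -31   -7  
[... 1982 characters left out ...]
-14  -34  -41  -25  -18]
 [   8   10    7   -1  -23  -48  -60  -62  -61  -60  -51  -38  -24   -9
     1    5    5    4    3    3    4   -3  -13  -21  -18  -15]
 [  10   10   11    9  -10  -39  -58  -61  -61  -62  -60  -55  -44  -22
    -4    4    5    3    3   -1   -2   -4  -10  -21  -27  -31]
 [  10   11   10    2  -16  -44  -59  -60  -59  -61  -61  -63  -56  -37
   -17   -4    1   -1   -4  -11  -20  -23  -29  -37  -41  -43]
 [   6    6    2  -13  -37  -55  -61  -60  -61  -59  -61  -61  -60  -51
   -36  -19  -11  -16  -22  -30  -39  -39  -40  -43  -47  -48]
 [  -8  -12  -19  -38  -54  -62  -62  -61  -59  -60  -60  -61  -62  -58
   -42  -21  -10  -16  -28  -38  -43  -45  -46  -49  -50  -54]]
```

Emit:
move_arm(
  rows=[
    [2, 10, 0, 0, -0.43],
    [2, 10, 0, 0, -0.43],
    [2, 10, 0, 0, -0.43],
    [2, 10, 0, 0, -0.43],
    [2, 10, 0, 0, -0.43],
    [2, 10, 0, 0, -0.43],
    [2, 10, 0, 0, -0.43],
    [2, 10, 0, 0, -0.43],
    [1.2, 6, 0, 0, -0.43],
    [1, 3.4, 0, 0, -0.43],
    [0, 0, 0, 0, -0.43],
    [0, 0, 0, 0, -0.43],
  ],
)

```text
time: 17.85
tool_pos: [0.6024, 0.0694, 0.0814]
tool_rot: [-3.141, 0.001, 2.941]
contact_force: [2.1, -4.5, -2.2]
opening: 0.0658
grip_force: 2.1
```

```bash
python3 ptr.py 117 p2
python3 - <<'E'
import numpy as np
e=np.load('p1b.npy').mean(2).round().astype(int);f=np.load('p2b.npy').mean(2).round().astype(int)
np.set_printoptions(linewidth=220)
print((f-e)[170:192,264:286])
E
```

```text
tcp rail [ 0.40377045 52.50314948] 0.06580850512170221
top [211.67730345 179.56496961] c0 203 r0 173
[[ 65  83  82  78  79  83  86  88  91  91  92  92  92  94  95  94  94  94  94]
 [ 65  78  72  76  81  84  87  89  91  91  91  92  93  94  95  95  95  94  94]
 [ 64  75  80  81  82  86  88  89  90  91  92  93  94  95  95  95  96  95  95]
 [ 68  78  80  83  85  88  90  91  91  92  93  93  94  95  96  95  95  96  95]
 [ 72  81  82  85  87  89  90  92  93  93  94  94  95  96  96  96  96  96  96]
 [ 76  82  84  85  87  89  91  92  93  93  94  95  95  96  96  96  96  96  96]
 [ 79  83  84  86  87  90  92  92  94  95  95  95  96  96  96  96  96  96  97]
 [ 82  84  85  86  88  92  94  94  95  96  96  96  96  96  96  97  96  96  97]
 [ 82  85  85  87  89  92  95  95  96  95  96  96  97  96  96  96  97  97  97]
 [ 83  84  86  87  91  94  95  95  95  96  96  96  96  97  97  97  98  98  98]
 [ 84  86  86  89  92  93  95  94  95  96  96  97  98  98  97  98  98  98  98]
 [ 84  86  88  91  93  94  94  95  95  96  98  98  98  98  98  98  98  98  98]
 [ 85  87  90  91  92  94  95  95  96  98  98  98  
[... 2564 characters left out ...]
7 -47 -45 -34 -16  -2   0   0  -2  -3  -1   1  -1  -1   1   2]
 [ -1   0   0  -2 -13 -35 -55 -64 -60 -44 -21  -1   2  -3  -2  -2  -2   0  -1   1   0  -1]
 [ -1  -1  -1   0  -8 -29 -52 -65 -61 -43 -18  -1   1   0  -2  -2  -1   1   0  -1   0  -3]
 [  0  -1  -1   1  -4 -21 -42 -52 -50 -35 -16  -1   1   2  -1  -1  -1  -1  -2  -1  -1  -3]
 [  0   0   0   0  -5 -18 -32 -40 -35 -22 -10   0   1   1  -1  -2   0   0  -2  -2  -1  -4]
 [ -1  -1   0   0  -2  -8 -24 -40 -42 -33 -14  -3   1   0   0  -2  -2  -2   0   0  -1  -3]
 [  0  -1   0   1   0  -9 -29 -51 -57 -41 -15  -2   0   1  -3 -10  -7  -3  -1  -1  -1  -3]
 [  0   1   1   0  -6 -21 -47 -64 -61 -35  -9   1   0   1  -3  -7  -8  -4   0  -1   0  -3]]
```

Run:
```python
import numpy as np
np.set_printoptions(linewidth=220)
b=np.load('b.npy').mean(2).round().astype(int)
print(b[182:200,278:302])
d=np.load('p2b.npy')-np.load('p1b.npy');r=np.load('p2b.npy')
print(r[174:184,270:282].astype(int).tolist()[4])
from h import *
q=np.array([.5916,.018,-.2002]);c,s=np.cos(q[2]),np.sin(q[2])
def w(x,y,z): return [q[0]+(c*x-s*y)/1e3,q[1]+(s*x+c*y)/1e3,z/1e3]
for y in(29.8,116,117,118): print(y,proj('side',w(-37,y,48)),proj('side',w(-27,y,48)),proj('side',w(-36,y,50)),proj('side',w(-36,y,0)))
```

```text
[[ 78  83  96 118 146 165 162 156 157 161 164 166 167 165 142 109  98 121 150 169 176 172 167 165]
 [ 78  80  81  96 124 149 156 156 160 159 153 156 168 177 168 141 110  98 113 140 164 174 173 169]
 [ 79  80  80  83  96 117 133 148 161 163 155 154 164 175 176 164 141 110  93 107 138 163 173 175]
 [ 78  81  80  79  82  90 109 138 162 168 157 153 164 166 164 166 162 142 111  94 106 135 160 175]
 [ 75  80  80  80  79  81  90 117 148 162 158 154 159 157 154 159 170 167 145 117 101 112 144 172]
 [ 70  78  80  81  81  79  81  92 116 139 149 154 159 160 159 159 171 178 168 148 132 134 152 175]
 [ 65  71  76  80  80  80  80  80  89 110 135 160 170 169 164 161 171 177 171 164 162 168 176 183]
 [ 73  77  77  78  79  80  80  80  79  88 113 145 168 172 166 160 162 165 163 165 174 182 184 185]
 [103 104  90  77  77  79  81  80  79  79  89 114 143 154 151 144 141 148 156 164 173 180 183 183]
 [134 132 110  85  77  78  81  79  80  79  79  91 109 121 132 134 124 129 146 159 167 173 176 171]
 [152 147 130 105  91  83  80  79  80  80  78  80  86  98 120 128 113 108 125 143 157 165 165 154]
 [157 157 1
[... 619 characters left out ...]
6 111 116 115 114 114 114 114 113 113 114 113 114 113 109 105]]
[[106, 107, 104], [87, 87, 84], [78, 77, 74], [66, 65, 62], [53, 53, 52], [57, 58, 56], [72, 73, 70], [84, 84, 81], [87, 85, 82], [83, 82, 79], [82, 81, 78], [79, 79, 76]]
29.8 [289.21560351 191.57734497] [292.05214725 190.62923876] [289.51926916 190.93078408] [289.053697   204.37947099]
116 [274.65243636 177.8693797 ] [277.40533716 177.01289892] [274.93223981 177.24443925] [274.84283806 190.40555866]
117 [274.49156045 177.71795101] [277.24350945 176.86245654] [274.77110557 177.09325434] [274.68566764 190.25100884]
118 [274.33086069 177.56668812] [277.08185835 176.71217833] [274.61014789 176.94223508] [274.52866525 190.09662425]
```

Pull by kinematics is 87.2 mm. In the side view the prong (277, 176) sits at the clip as predicted for y = 117. Now I'll squeeze the lever shut, backing the hand off by half the closing.

Emit:
move_arm(
  rows=[
    [-0.4, -2, 0, 0, -0.345],
    [-0.4, -2, 0, 0, -0.26],
    [0, 0, 0, 0, -0.26],
    [-0.4, -2, 0, 0, -0.175],
    [0, 0, 0, 0, -0.175],
  ],
  newtons=45,
)

```text
time: 18.75
tool_pos: [0.6011, 0.0627, 0.0815]
tool_rot: [-3.141, 0.001, 2.94]
contact_force: [1.9, -6.7, -1.2]
opening: 0.0545
grip_force: 16.6
```

Emit:
move_arm(
  rows=[
    [-0.4, -2, 0, 0, -0.09],
    [0, 0, 0, 0, -0.09],
    [-0.4, -2, 0, 0, 0.0],
    [0, 0, 0, 0, 0],
    [-0.4, -2, 0, 0, 0.085],
    [0, 0, 0, 0, 0.085],
    [0, 0, 0, 0, 0.085],
  ],
)

```text
time: 19.45
tool_pos: [0.5999, 0.0567, 0.0815]
tool_rot: [-3.141, 0.001, 2.94]
contact_force: [1.0, -6.1, -1.3]
opening: 0.0422
grip_force: 11.0
```

Emit:
move_arm(
  rows=[
    [-0.1, -0.6, 0, 0, 0.13],
    [-0.1, -0.5, 0, 0, 0.18],
    [0, 0, 0, 0, 0.3],
    [0, 0, 0, 0, 0.5],
    [0, 0, 0, 0, 1],
    [0, 0, 0, 0, 1],
    [0, 0, 0, 0, 1],
    [0, 0, 0, 0, 1],
  ],
)

```text
time: 20.25
tool_pos: [0.5997, 0.0558, 0.0815]
tool_rot: [-3.142, 0.001, 2.94]
contact_force: [1.5, -6.5, -1.4]
opening: 0.0373
grip_force: 45.0
```

```bash
python3 ptr.py 117 p3 | head -1
```

```text
tcp rail [ 0.43046045 38.7033905 ] 0.037262806332257196
```

Emit:
move_arm(
  rows=[
    [-0.1, -0.6, 0, 0, 1],
    [0, 0, 0, 0, 1],
    [0, 0, 0, 0, 1],
    [0, 0, 0, 0, 1],
  ],
)

```text
time: 21.05
tool_pos: [0.5997, 0.0555, 0.0815]
tool_rot: [3.141, 0.001, 2.94]
contact_force: [1.9, -4.7, -1.0]
opening: 0.0375
grip_force: 45.0
```

Run:
```python
from h import *
o=monitor.observe();print(o['tool_pos'],o['opening'],o['grip_force'],o['contact_force'])
g=np.mean([vision.read_camera('side').astype(float) for _ in range(4)],0);r=np.load('p2b.npy')
np.set_printoptions(linewidth=200);print(g.mean(2)[172:184,268:284].astype(int));print((g-r).mean(2)[172:184,268:284].round().astype(int))
```

```text
[0.59967293 0.05551629 0.08149187] 0.03747280484065995 45.015363693237305 [ 1.87207296 -4.73979106 -1.0461723 ]
[[ 81  82  93 128 168 183 191 194 191 190 189 187 173 144 108  99]
 [ 78  80  84 110 149 175 187 191 187 179 174 175 178 163 123  90]
 [ 77  78  81  92 119 148 173 178 171 166 157 151 157 154 126  96]
 [ 84  75  78  81  91 114 141 151 146 147 143 125 118 120 113 100]
 [105  84  75  78  80  85 104 118 112 114 113  99  91  93  95  98]
 [134 105  83  77  77  70  70  82  85  92  94  89  83  81  82  89]
 [155 134 106  86  76  63  52  57  70  86  97  92  85  80  77  80]
 [165 156 135 108  84  64  47  44  57  79  94  95  89  82  77  76]
 [167 165 156 133 100  66  45  39  51  73  87  92  89  83  78  76]
 [165 166 165 150 115  76  47  39  50  70  84  88  86  82  80  80]
 [158 160 161 152 126  86  51  39  51  71  83  85  84  83  84  84]
 [145 150 153 150 133  98  58  40  51  72  82  84  83  83  86  86]]
[[ 0  0  1  1  0  1  4  4  8 18 20 23 28 34 27 24]
 [ 0  0  0  0  1  6 18 24 30 40 45 48 56 57 34 17]
 [ 1  0  0 -1  1 12 38 50 53 58 52 49 55 50 24  6]
 [ 1 -1  0 -1  1 14 40 52 53 51 45 32 28 23 12  6]
 [-1  0  0 -1  0  5 23 32 26 24 23 16 10 10  7 12]
 [ 0  0  0  0  0  0  6 10  5  5  8 10  6  5  4 10]
 [ 1  1  0  0  0 -2  0  0 -2  4 12 11  5  2  1  3]
 [ 0  0  1  1  0  0  0 -1  0  5 10 10  4  1  0 -1]
 [ 0  0  0  0  0 -1  0 -1  0  3  5  6  3  0  1  0]
 [ 0  0  0 -1  0  0  0  1  0  0  4  4  2 -2 -2  0]
 [ 0  1  2  2  4  3  0  0 -1  2  2  2  0 -3 -2  0]
 [ 1  5 14 19 20 16  8  1  0  2  2  2 -1 -1  0  0]]
```

```bash
python3 -c "
from cell import workorder;print(workorder.hand_in())"
```

```text
the job is handed in; nothing more can be done
None
```

I opened the hood until it fell right back, put the knife down where it had lain, drew the leg out about 87 mm and squeezed the lever shut (37.5 mm over both faces, 45 N), then handed the job in still holding it at about 21 s; the mark position comes from coarse pixel measurements, good to roughly 1–2 mm, and I did not photograph the knife after release.

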